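Zero the optical micrometer and present the shaft in its beam

ROBOT

A 6-joint arm with a two-finger parallel gripper is mounted at the origin on the work surface; the furniture and walls round the work are solid. World frame = base frame: x ahead of the robot, y to its left, z up, the work surface at z = 0. Lengths are in m, angles in rad, forces in N, time in s.
With the tool pointing down it reaches from about 0.4 to 0.825 m from the base axis. Payload 7 kg.
Tool frame: the origin (TCP) lies between the finger pads; the fingertips stand 22 mm ahead of it and the grasp point (between the pads) lies 3 mm ahead of it (arm.tip_reach is the distance from the TCP to the fingertips, in m); z points along the fingers, y is the line along which they close (so a half turn about z gives the same grasp; the last joint's range is limited). The gripper opens to 88 mm and grips with 3 to 60 N. Pads are 19 mm wide; open, the fingers measure 130 mm over their backs; the gripper's body (78 mm by 193 mm) begins 47 mm behind the grasp point.
Start: joints at [1.461, 0.359, 0.012, 0, -1.224, -0.288], TCP at [0.261, 0.622, 0.249] pointing down, gripper open.
Joint ranges: [-3.07, 3.07], [-1.43, 2.12], [-1.02, 1.25], [-3.03, 1.67], [-3.05, -0], [-3.03, 3.03]. Speed limits (rad/s): [2.39, 2.39, 3.01, 3.14, 3.14, 3.14].

INTERFACE

Orientations are given as [roll, pitch, yaw] about the fixed x, y, z axes, in that order (R = Rz(yaw) Ry(pitch) Rx(roll)).
In Python, from station import arm, viewer gives the robot as it stands. The module is installed in compiled form; this text tells all that it offers.
- The arm moves only by the tool apply_moves, never from a script. Its argument "commands" is a list that holds one entry, the list of rows, each a list of 5 numbers: the closure, from -1 (fully open) to 1 (shut), then the shift along the world's x, y, z as a fraction of full scale, then the turn about the world's z as a fraction of full scale. In form: [[[fingers, tx, ty, tz, yaw], ...]]. A call has 1 to 12 rows; each row shifts and turns the commanded pose from where the row before left it; what a row does not reach is not made up. Full scale, the value 1, is 20 cm for a shift and pi rad for a turn. A row lasts 1/10 s, in which the tool goes at most 50 mm and 8.59 degrees, less where a joint would pass 70% of its speed; a pose out of reach is approached as far as the arm can. A call with a number of a shift or a turn outside -1 to 1 is refused whole. A call with a gripper value outside its range is refused whole. The fingers move at their own pace and stop on an object; "force" is the grip in N (left out, the last holds). Time passes only in rows, so rows that do not move let the fingers close. It gives the time, the measured TCP pose, the force, the opening and the grip force at its end, in the units of the state.
- arm.get_state(): the state, without advancing time (a new reading comes with each control period).
- viewer.grab_frame(name): name is "side" or "top"; returns a dict with "image" (420x560x3 uint8, blue, green, red), "mtx" (3x3 intrinsics, pixels), "rvec" (rotation vector, rad) and "tvec" (3), from world to camera coordinates, as OpenCV has them. Camera axes: x right, y down, z forward; pixel columns grow to the right and rows downward; lengths in m; the calibration is good to about 2 mm. A picture is of the moment at which its call begins. There is no depth.
- arm.job_done(): hands the job in; it is judged then, once.
The state is a dict: "t": time; "q": joint angles; "qd": joint speeds; "joint_efforts": joint torques, N m; "eef_pos": TCP position; "ee_rot": TCP orientation; "force": force on the tool from outside, world axes, zero at the start; "moment": the same for the moment, N m; "width": finger opening in m; "gripper_force": force on a finger pad.
Only numpy, scipy, OpenCV 4.12 (cv2) and the standard library are available. Lean on these libraries where they do the work, as an engineer would, in place of code of your own. Each camera call takes 0.05 s, during which the arm holds its last target. There are 200 camera calls.

TASK

Zero the optical micrometer while its measuring gap is empty: take the reset pin from its stand, press the recessed button on top of the display head fully down with the pin's tip, and put the pin back in its stand, fully home. Then take the stepped shaft out of the tray and, without ever letting it touch the instrument, hold it upright in the measuring gap, flange down, centred over the round datum disc with its underside about 6 mm above the disc. Finish while still holding the shaft there, quite still; leave the hubs and the things on the table where they are.

Things in the scene. Friction and masses are not known exactly. Their poses are not given: they have to be found in the camera images.
- optical_gauge: U-shaped bench instrument, fixed: base 94 x 270 mm (x, y), two white heads 90 mm deep with an open gap of 100 mm between. Origin on the table under the gap's centre; y points from the low receiver head (y -120 to -50 mm, 76 mm high) to the high display head (y 50 to 150 mm, 93 mm high, screen on its -x side standing out to x -58 mm). Gap floor 22 mm above the table. z up.
- datum_disc (a point): centre of the top of the round steel datum disc, 34 mm across, in the middle of the gap's floor, 24 mm above the table; axes as the instrument's
- button_recess (a point): centre of the mouth of the round recess in the top of the display head, 92 mm above the table, 10 mm across, with a steel bezel 1 mm high round it. The top of the button lies 5 mm below the mouth and goes 4 mm further down.
- zero_button (a joint): travel of the spring button in the recess, m: 0 out, 0.004 fully down. It takes 1.8 N to start and 4.2 N fully down and springs back.
- stand_hole (a point): centre of the mouth of the hole in the top of the pin stand, a fixed turned steel stand 42 mm high with a foot 60 mm across and a column about 42 mm across. The hole is upright, 9 mm across and 36 mm deep; its mouth is 42 mm above the table.
- pin_handle (a point): centre of the round handle of the reset pin, which stands upright in the stand, resting on its collar. The pin is 92 mm long: a steel tip rod 5 mm across and 34 mm long, then a collar 18 mm across and 4 mm thick, then the handle, 12 mm across and 50 mm long with a short cone on top. This point lies on the axis, 63 mm above the tip's end and 29 mm above the underside of the collar; z runs from the tip up to the handle. Mass 50 g.
- pin_collar (a point): centre of the underside of the reset pin's collar, which rests on the stand's top when the pin is home
- parts_tray: open blue tray, 130 x 200 mm (x, y), walls 45 mm high, fixed; origin under its centre. Three hubs and the shaft stand on its floor, 3 mm above the table.
- shaft_centre (a point): centre of the stepped steel shaft, the only tall thing in the tray, standing upright on its flange, 73 mm long: flange 33 mm across and 8 mm high at the bottom, then a shank 17 mm across up to 54 mm above the flange's underside, thinner from there to the top. This point lies on the axis, half-way up, 36.5 mm above the flange's underside; z runs from the flange up the shank. Mass 0.1 to 0.2 kg.
- shaft_foot (a point): centre of the underside of the shaft's flange
- turned_shaft: the same shaft; origin at the centre of the underside of its flange, z up its axis
- reset_pin: the same reset pin; origin at the end of its tip, z up its axis
- turned_hub_1: a hub in the tray, 30 mm across and 22 mm high, to be left alone; origin under its centre
- turned_hub_3: another hub, 30 mm across and 22 mm high, likewise
- turned_hub_4: another hub, 32 mm across and 22 mm high, likewise
- setup_block: setup block with holes standing on the table, 25 x 76 x 51 mm, to be left alone; origin under its centre
- angle_plate: triangular angle plate standing on the table, 18 x 62 x 94 mm, to be left alone; origin under its centre
- ring_gauge: ring gauge lying on the table, 58 mm across and 18 mm high, to be left alone; origin under its centre
- v_block: V-block on the table, 40 x 44 x 34 mm, to be left alone; origin under its centre

How it is judged:
By the outcome, as a careful person would: the job done as asked, in the order asked, and still so for the second after the job is handed in, while the arm keeps its last pose, push and grip.
It also fails if it takes over 58 s, if anything falls off the work surface, if the arm or the gripper's body presses on something with over 40 N, if the wrist force passes 120 N, or if a joint passes its speed limit or range.

## Working session

There is one attempt and no reset: what is moved stays moved. The work goes in short steps, Python scripts to look and compute and a tool call to move; the robot and the scene stay as the last step left them, time stands still between calls to the robot, and variables do not carry over. Pictures are saved under pics/ and viewed, at most 10 in all, crops included, and the job is handed in when it is done.

Besides the shell and the picture viewer there is one more tool, called after "Request:" by a JSON object that holds its "api" and its "payload". apply_moves: Moves the arm, as the interface text tells. Shift numbers are shares of 20 cm and turn numbers shares of pi rad, none past 1 either way. Its arguments: {"type":"object","properties":{"commands":{"type":"array","items":{"type":"array","items":{"type":"array","items":{"type":"number"}}}},"force":{"type":"number"}},"required":["commands"]}

```bash
mkdir -p pics; cat > h.py <<'E'
import numpy as np, cv2
from station import arm, viewer
def grab(n, f=None):
    d=viewer.grab_frame(n)
    if f: cv2.imwrite('pics/'+f, d['image'])
    return d
def ray(d,u,v):
    R,_=cv2.Rodrigues(np.array(d['rvec'],float)); t=np.array(d['tvec'],float).reshape(3)
    k=np.linalg.inv(np.array(d['mtx'],float))@[u,v,1.]
    return -R.T@t, R.T@k
def onz(d,u,v,z):
    c,r=ray(d,u,v); return c+r*(z-c[2])/r[2]
def proj(d,P):
    return cv2.projectPoints(np.array(P,float).reshape(-1,1,3),np.array(d['rvec'],float),np.array(d['tvec'],float),np.array(d['mtx'],float),None)[0].reshape(-1,2)
def tri(a,pa,b,pb):
    c1,r1=ray(a,*pa); c2,r2=ray(b,*pb); 
    s=np.linalg.lstsq(np.c_[r1,-r2],c2-c1,rcond=None)[0]
    p,q=c1+r1*s[0],c2+r2*s[1]; return (p+q)/2,np.linalg.norm(p-q)
E
python3 - <<'E'
from h import *
for n in('side','top'):
    d=grab(n,n+'0.png'); print(n,ray(d,280,210), np.array(d['mtx']).round(1).tolist())
s=arm.get_state();print(s)
E
```

```text
side (array([0.43219179, 0.80913338, 0.76632236]), array([ 0.06277421, -0.76975262, -0.63531184])) [[385.5, 0.0, 276.6], [0.0, 385.5, 209.3], [0.0, 0.0, 1.0]]
top (array([ 0.35028656, -0.04281816,  1.35542067]), array([ 1.27223765e-01,  9.07061020e-04, -9.91904832e-01])) [[495.6, 0.0, 282.1], [0.0, 495.6, 206.7], [0.0, 0.0, 1.0]]
{'t': 0.1, 'q': array([ 1.46108893e+00,  3.59335046e-01,  1.11692173e-02, -2.68559875e-04,
       -1.22411303e+00, -2.88080908e-01]), 'qd': array([-0.00010762, -0.00075833,  0.0032356 ,  0.00100219, -0.00100871,
        0.00046657]), 'joint_efforts': array([-1.07988468e-03, -5.84162164e+01,  2.93750489e+01,  7.01557875e+00,
        1.01015886e-02, -5.26879387e-05]), 'eef_pos': array([0.26137319, 0.62191411, 0.24771892]), 'ee_rot': array([ 3.14009948e+00, -1.79165634e-04, -3.97879609e-01]), 'force': array([-0.41128657, -0.47315873,  1.08305225]), 'moment': array([-0.05652721, -0.04040014,  0.00558992]), 'gripper_force': 0.0, 'width': 0.08738049350407748}
```

View pics/top0.png

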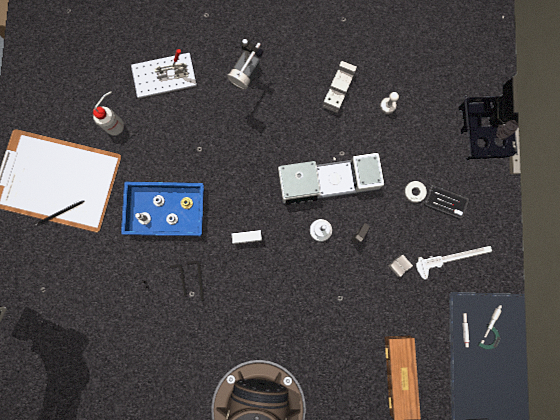

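View pics/side0.png

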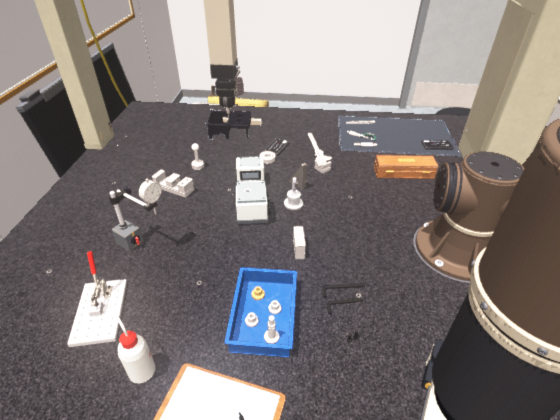

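The top view shows the gauge at (280–383, 152–200), with the display head (the larger one) on the left and the button near (299,175). The stand and pin are at (320,230), the tray at (163,209) and the shaft at about (143,217). In the side view the pin is at (294,190) and the shaft at (272,328). I'll enlarge both next.

```bash
python3 - <<'E'
from h import *
a=cv2.imread('pics/top0.png');b=cv2.imread('pics/side0.png')
def c(i,x,y,w,h,s): return cv2.resize(i[y:y+h,x:x+w],None,fx=s,fy=s,interpolation=cv2.INTER_CUBIC)
# layout 800x600: top gauge 130x100 x ->  (270..400,145..245)@4=520x400 ; side gauge (225..325,150..235)
A=c(a,270,147,130,100,3); B=c(a,120,180,90,60,3)
C=c(b,225,150,90,75,4); D=c(b,225,265,80,95,3)
o=np.zeros((600,800,3),np.uint8)
o[:300,:390]=A; o[:180,400:670]=B; o[300:600,:360]=C; o[300:585,400:640]=D
cv2.imwrite('pics/crop1.png',o)
E
```

```text
(no output)
```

View pics/crop1.png

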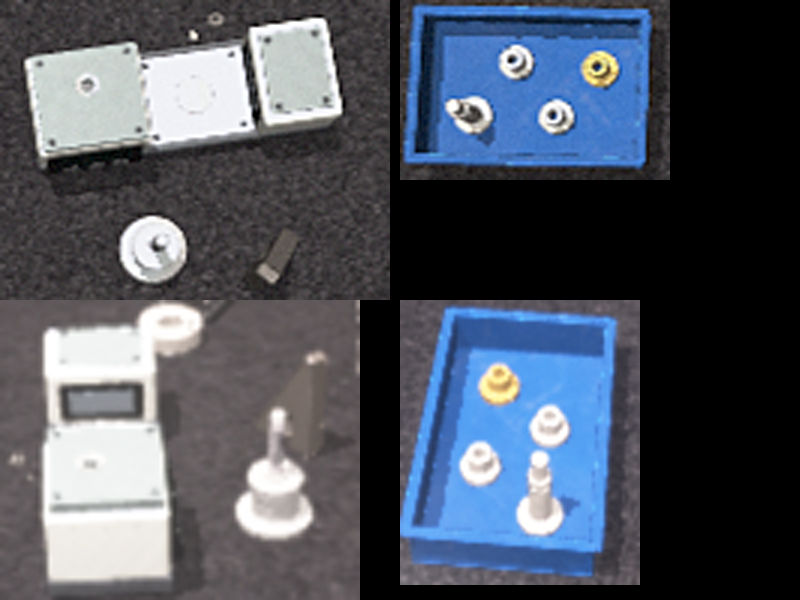

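```bash
python3 - <<'E'
from h import *
t=grab('top');s=grab('side')
def rep(n,p): print(n,np.round(p,4))
btn_t=onz(t,299,175.5,.092); rep('btn top',btn_t); rep('btn side',onz(s,247.4,190.4,.092))
rep('disc top',onz(t,334.3,178.7,.024))
# screw / corner rows along the gauge: screws in crop
sc=lambda x,y:((x+.5)/3-.5+270,(y+.5)/3-.5+147)
for n,p,z in [('scr',(37,59),.093),('scr',(126,48),.093),('scr',(51,141),.093),('scr',(137,129),.093),('f1',(146,57),.022),('f2',(238,47),.022),('f3',(156,141),.022),('f4',(248,126),.022),('r',(258,41),.076),('r',(319,30),.076),('r',(272,104),.076),('r',(332,95),.076)]:
    rep(n,onz(t,*sc(*p),z))
# pin top: both; z at 0.042+0.058-...=0.100 
print('pin tip tri',tri(t,(322.5,227.2),s,(294.2,177.6)))
# stand foot mask
def blob(d,x0,y0,x1,y1,f):
    im=d['image'][y0:y1,x0:x1]; m=f(im).astype(np.uint8)*255
    cs=cv2.findContours(m,cv2.RETR_EXTERNAL,cv2.CHAIN_APPROX_NONE)[0]; c=max(cs,key=cv2.contourArea)+[x0,y0]
    return c
br=lambda im: im.min(2)>120
c=blob(t,300,210,340,250,br); (e,ax,an)=cv2.fitEllipse(c); print(e,ax,an); rep('foot top ell',onz(t,*e,.004))
hsv=lambda im: cv2.inRange(cv2.cvtColor(im,cv2.COLOR_BGR2HSV),(100,120,40),(125,255,255))>0
c=blob(t,110,170,220,250,hsv); r=cv2.minAreaRect(c); print(r)
for p in cv2.boxPoints(r): rep('tray',onz(t,*p,.045))
# shaft
scB=lambda x,y:((x+.5)/3-.5+120,(y+.5)/3-.5+180)
scD=lambda x,y:((x+.5)/3-.5+225,(y+.5-300)/3-.5+265)
print('shaft top',tri(t,scB(455-400,106),s,scD(540-400,458)))
rep('shaft top z',onz(t,*scB(454-400,105),.076)); rep('side',onz(s,*scD(140,457),.076))
rep('foot top',onz(t,*scB(474-400,118),.008)); rep('footside',onz(s,*scD(140,516),.008))
E
```

```text
btn top [ 0.6041 -0.0882  0.092 ]
btn side [ 0.602  -0.0886  0.092 ]
disc top [ 0.6119 -0.1874  0.024 ]
scr [ 0.6267 -0.0434  0.093 ]
scr [ 0.6389 -0.1203  0.093 ]
scr [ 0.5552 -0.0576  0.093 ]
scr [ 0.568  -0.1313  0.093 ]
f1 [ 0.6473 -0.1431  0.022 ]
f2 [ 0.6593 -0.2273  0.022 ]
f3 [ 0.5697 -0.1538  0.022 ]
f4 [ 0.5861 -0.2373  0.022 ]
r [ 0.6527 -0.2374  0.076 ]
r [ 0.6644 -0.2911  0.076 ]
r [ 0.5968 -0.2502  0.076 ]
r [ 0.6064 -0.3028  0.076 ]
pin tip tri (array([ 0.46939074, -0.15068382,  0.10404457]), np.float64(0.001548786286313601))
(320.50408935546875, 229.55340576171875) (21.175756454467773, 21.543838500976562) 74.541015625
foot top ell [ 0.4731 -0.154   0.004 ]
((162.0, 208.5), (53.0, 82.0), 90.0)
tray [0.5808 0.3866 0.045 ]
tray [0.5877 0.1672 0.045 ]
tray [0.4455 0.1599 0.045 ]
tray [0.4389 0.3762 0.045 ]
shaft top (array([0.48880902, 0.32683142, 0.07343824]), np.float64(0.0028592106471211566))
shaft top z [0.4908 0.327  0.076 ]
side [0.4873 0.3279 0.076 ]
foot top [0.4869 0.3277 0.008 ]
footside [0.4873 0.3314 0.008 ]
```

Request:
{"api": "apply_moves", "payload": {"commands": [[[0,0.15,-0.2,0,0],[0,0.15,-0.2,0,0],[0,0.15,-0.2,0,0],[0,0.15,-0.2,0,0],[0,0.15,-0.2,0,0],[0,0.15,-0.2,0,0],[0,0,-0.21,0,0],[0,0,-0.21,0,0],[0,0,-0.21,0,0],[0,0,-0.21,0,0],[0,0,-0.21,0,0],[0,0,-0.21,0,0]]], "force": 20}}

```text
t: 1.4
eef_pos: [0.4411, 0.1286, 0.2487]
ee_rot: [-3.141, -0.0, -0.397]
force: [1.3, -0.4, 0.3]
width: 0.0442
gripper_force: 0.0
```

Request:
{"api": "apply_moves", "payload": {"commands": [[[0,0.02,-0.2,0,0],[0,0.02,-0.2,0,0],[0,0.02,-0.2,0,0],[0,0.02,-0.2,0,0],[0,0.02,-0.2,-0.1,0],[0,0.02,-0.2,-0.1,0],[0,0.02,-0.1,-0.15,0],[0,0.005,-0.1,-0.15,0],[0,0,0,0,0],[0,0,0,0,0]]]}}

```text
t: 2.4
eef_pos: [0.4702, -0.1502, 0.1482]
ee_rot: [3.141, 0.001, -0.399]
force: [0.4, -0.2, 1.7]
width: 0.0437
gripper_force: 0.0
```

```bash
python3 - <<'E'
from h import *
st=arm.get_state(); print(st['eef_pos'],st['ee_rot'])
t=grab('top');s=grab('side')
g=np.array(st['eef_pos']); print('tcp proj',proj(t,[g]),proj(s,[g,g-[0,0,.022]]), 'pin pred',proj(s,[[.4705,-.152,.1],[.4705,-.152,.042]]))
def c(i,x,y,w,h,k): return cv2.resize(i[y:y+h,x:x+w],None,fx=k,fy=k,interpolation=cv2.INTER_CUBIC)
o=np.zeros((480,800,3),np.uint8)
o[:480,:400]=c(s['image'],250,110,100,120,4); o[:480,400:]=c(t['image'],270,170,100,120,4)
cv2.imwrite('pics/c2.png',o)
E
```

```text
[ 0.47018156 -0.15016383  0.14823964] [ 3.14061211e+00  1.34358669e-03 -3.98945349e-01]
tcp proj [[323.86463705 225.51174332]] [[294.13925043 165.23311018]
 [293.90445647 171.48670483]] pin pred [[293.56363542 178.39727948]
 [292.99048402 193.7291091 ]]
```

View pics/c2.png

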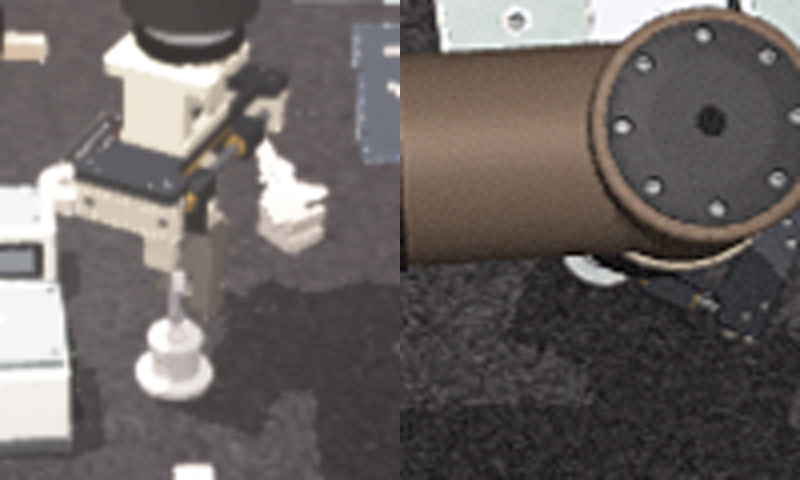

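In the side crop the fingers straddle the pin axis (pin top at full-image (294,178)), which matches the prediction. I'll descend and grip.

Request:
{"api": "apply_moves", "payload": {"commands": [[[0,0,-0.01,-0.1,0],[0,0,0,-0.1,0],[0,0,0,-0.1,0],[0,0,0,-0.07,0],[0,0,0,0,0],[1,0,0,0,0],[1,0,0,0,0],[1,0,0,0,0],[1,0,0,0,0],[1,0,0,0,0],[1,0,0,0,0]]], "force": 20}}

```text
t: 3.6
eef_pos: [0.4708, -0.1518, 0.075]
ee_rot: [-3.141, -0.001, -0.398]
force: [-1.1, 0.5, 4.5]
width: 0.0114
gripper_force: 20.0
```

Request:
{"api": "apply_moves", "payload": {"commands": [[[1,0,0,0.05,0],[1,0,0,0.12,0],[1,0,0,0.13,0],[1,0,0,0.15,0],[1,0,0,0.1,0],[1,0.13,0.06,0,0],[1,0.13,0.06,0,0],[1,0.13,0.06,0,0],[1,0.13,0.06,0,0],[1,0.14,0.08,0,0],[1,0,0,0,0],[1,0,0,0,0]]]}}

```text
t: 4.8
eef_pos: [0.6023, -0.0875, 0.1842]
ee_rot: [3.141, 0.001, -0.397]
force: [-0.7, 0.0, -0.6]
width: 0.0117
gripper_force: 20.0
```

```bash
python3 - <<'E'
from h import *
st=arm.get_state(); print(st['eef_pos'],st['ee_rot'],st['force'],st['width'])
s=grab('side','s3.png')
g=np.array(st['eef_pos']); P=[g-[0,0,.067],g-[0,0,.033],[.603,-.0884,.092]]
print(proj(s,P))
def c(i,x,y,w,h,k): return cv2.resize(i[y:y+h,x:x+w],None,fx=k,fy=k,interpolation=cv2.INTER_CUBIC)
cv2.imwrite('pics/c3.png',c(s['image'],210,130,80,75,8))
E
```

```text
[ 0.60231044 -0.08745863  0.18424306] [ 3.14104422e+00  1.20681594e-03 -3.97343489e-01] [-0.74419522  0.00651792 -0.62067921] 0.011732133583058088
[[246.83189713 183.60186267]
 [246.2795413  173.81604454]
 [247.04495896 190.42144116]]
```

View pics/c3.png

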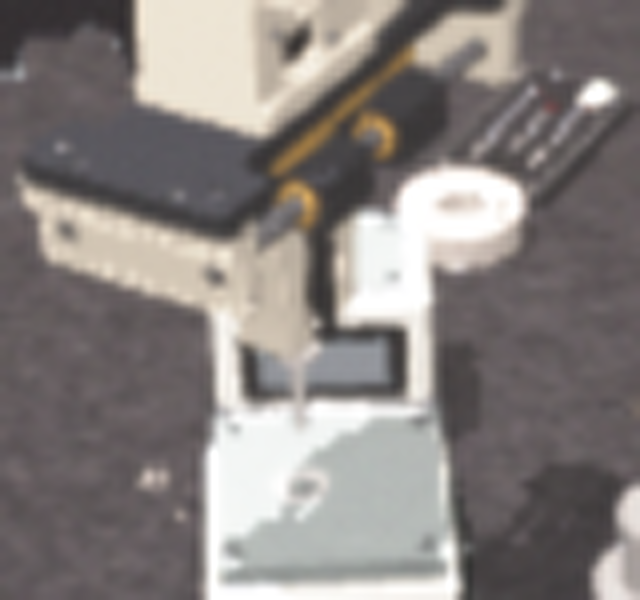

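The side crop shows the tip end at about full-image (247.2,182.8) and the recess at (247.4,190.5), so the tip is nearly over it. I'll refine the recess centre from the unobstructed first images.

```bash
python3 - <<'E'
from h import *
t=grab('top');s=grab('side')
for n,d,(u,v),z in(('top0',t,(299,175),.0925),('side0',s,(247,190),.0925)):
    im=cv2.imread(f'pics/{n}.png').astype(float).sum(2)/3
    w=im[v-4:v+5,u-5:u+6]; print(w.astype(int))
    b=np.median(w); 
    for nm,m in(('dark',np.clip(b-12-w,0,None)),('bright',np.clip(w-b-8,0,None)),('abs',np.clip(abs(w-b)-10,0,None))):
        m=m.copy(); yy,xx=np.mgrid[v-4:v+5,u-5:u+6]; m[np.hypot(xx-u,yy-v)>4]=0
        p=(m*xx).sum()/m.sum(),(m*yy).sum()/m.sum(); print(nm,np.round(p,2),onz(d,*p,z).round(4))
E
```

```text
[[210 207 206 216 228 226 215 210 206 204 206]
 [208 206 219 242 250 240 231 232 214 205 211]
 [203 223 240 233 174 135 197 247 236 207 209]
 [201 224 226 139  94 112 110 216 245 215 205]
 [191 211 231 178 170 170 142 194 241 213 207]
 [202 225 231 181 164 151 170 237 242 219 207]
 [209 202 223 229 183 184 216 228 212 210 209]
 [210 208 214 225 233 236 211 205 208 207 207]
 [211 210 209 210 214 219 205 203 205 206 208]]
dark [298.7  174.54] [ 0.6065 -0.0873  0.0925]
bright [299.23 174.19] [ 0.6075 -0.0887  0.0925]
abs [298.89 174.42] [ 0.6068 -0.0878  0.0925]
[[242 241 241 241 242 241 241 240 239 239 240]
 [241 240 242 242 243 244 243 242 241 241 241]
 [240 242 243 245 245 248 250 248 246 242 242]
 [241 243 247 249 247 246 251 253 252 245 242]
 [241 245 251 245 209 206 206 237 252 246 242]
 [242 243 248 243 204 194 189 235 242 241 242]
 [241 242 242 239 240 239 234 238 241 242 241]
 [242 242 241 240 240 241 241 241 242 242 242]
 [242 242 241 240 240 241 241 242 242 241 241]]
dark [247.1 190.6] [ 0.6026 -0.0869  0.0925]
bright [248.87 189.3 ] [ 0.5984 -0.0937  0.0925]
abs [247.12 190.58] [ 0.6025 -0.087   0.0925]
```

Request:
{"api": "apply_moves", "payload": {"commands": [[[1,0.01,-0.003,-0.05,0],[1,0,0,-0.05,0],[1,0,0,-0.008,0],[1,0,0,-0.005,0],[1,0,0,-0.005,0],[1,0,0,-0.005,0],[1,0,0,0,0]]]}}

```text
t: 5.65
eef_pos: [0.6045, -0.0883, 0.16]
ee_rot: [-3.142, -0.0, -0.398]
force: [-0.3, 0.1, 0.3]
width: 0.0116
gripper_force: 20.0
```

```bash
python3 - <<'E'
from h import *
st=arm.get_state(); print(st['eef_pos'],st['force'],st['width'])
s=grab('side')
g=np.array(st['eef_pos']); print(proj(s,[g-[0,0,.067],[.6045,-.088,.0925]]))
im=s['image'].astype(int).sum(2)//3; print(im[178:198,238:258])
E
```

```text
[ 0.60452934 -0.0883392   0.16001892] [-0.25706824  0.05869415  0.26751787] 0.011594232303455985
[[246.50947727 190.12340018]
 [246.5096753  190.33500235]]
[[234 221 205 196 194 193 190 184 179 172 142 114  92  90  94  96  94  86
   84  82]
 [233 226 219 199 197 195 193 191 182 174 156 152 134 119 114 112 114 121
  111 109]
 [229 234 226 196 201 196 193 192 185 188 176 211 232 220 212 211 223 222
  198 190]
 [196 233 232 214 213 216 195 192 189 210 216 242 252 248 243 243 251 251
  244 240]
 [219 247 249 248 249 248 237 221 192 197 222 241 245 243 223 200 202 202
  196 194]
 [216 197 240 245 245 245 244 240 203 199 236 243 243 243 234 197 184 182
  181 182]
 [235 225 241 244 244 244 243 240 203 198 232 236 238 236 204 184 182 182
  182 181]
 [243 243 244 244 244 244 243 241 204 181 189 190 190 190 182 182 181 183
  183 183]
 [244 245 245 244 244 244 244 242 204 180 181 180 180 179 180 181 182 184
  183 183]
 [245 245 245 244 244 244 243 237 197 184 187 184 182 181 182 181 182 184
  182 182]
 [245 245 245 244 243 243 237 211 189 191 202 200 192 185 183 183 183 184
  183 183]
 [245 245 245 244 240 237 215 209 190 188 210 223 215 190 184 183 183 183
  183 182]
 [245 244 244 243 225 218 217 205 175 178 166 186 216 192 184 183 183 182
  182 184]
 [246 245 245 244 243 240 215 196 178 165 161 183 197 187 183 183 184 183
  183 183]
 [246 246 245 244 243 237 202 194 221 197 189 193 187 183 184 183 183 182
  182 183]
 [246 246 244 244 237 205 186 183 188 184 184 185 184 186 185 183 184 183
  183 183]
 [246 244 239 236 205 185 182 182 181 181 183 184 183 183 181 183 183 182
  183 184]
 [242 236 207 195 186 182 181 181 183 182 183 185 183 182 183 182 183 182
  183 183]
 [210 195 188 187 186 184 182 183 182 184 184 185 185 183 183 183 185 184
  184 183]
 [184 178 184 185 185 183 183 183 182 182 182 183 183 184 186 186 186 186
  186 184]]
```

Request:
{"api": "apply_moves", "payload": {"commands": [[[1,-0.005,0,0,0],[1,0,0,-0.005,0],[1,0,0,-0.005,0],[1,0,0,-0.005,0],[1,0,0,0,0]]]}}

```text
t: 6.2
eef_pos: [0.6034, -0.0883, 0.1567]
ee_rot: [3.141, 0.0, -0.398]
force: [-0.5, -0.1, -1.7]
width: 0.0118
gripper_force: 20.0
```

Request:
{"api": "apply_moves", "payload": {"commands": [[[1,0,0,-0.005,0],[1,0,0,-0.005,0],[1,0,0,-0.005,0],[1,0,0,-0.005,0],[1,0,0,0,0]]]}}

```text
t: 6.7
eef_pos: [0.6035, -0.0884, 0.1531]
ee_rot: [3.142, -0.0, -0.398]
force: [-0.2, -0.1, 1.9]
width: 0.0112
gripper_force: 20.0
```

Request:
{"api": "apply_moves", "payload": {"commands": [[[1,0,0,-0.005,0],[1,0,0,-0.005,0],[1,0,0,-0.005,0],[1,0,0,0,0]]]}}

```text
t: 7.1
eef_pos: [0.6036, -0.0884, 0.1501]
ee_rot: [-3.142, -0.0, -0.398]
force: [-0.7, 0.1, 3.3]
width: 0.0117
gripper_force: 20.0
```

Request:
{"api": "apply_moves", "payload": {"commands": [[[1,0,0,-0.003,0],[1,0,0,0,0]]]}}

```text
t: 7.3
eef_pos: [0.6037, -0.0884, 0.1498]
ee_rot: [-3.141, -0.001, -0.398]
force: [-0.9, 0.6, 5.7]
width: 0.0114
gripper_force: 20.0
```

Request:
{"api": "apply_moves", "payload": {"commands": [[[1,0,0,-0.005,0],[1,0,0,0,0],[1,0,0,0,0]]]}}

```text
t: 7.6
eef_pos: [0.6039, -0.0885, 0.1495]
ee_rot: [-3.141, -0.001, -0.397]
force: [-2.6, 0.3, 9.4]
width: 0.0111
gripper_force: 20.0
```

Request:
{"api": "apply_moves", "payload": {"commands": [[[1,0,0,0.03,0],[1,0,0,0.07,0],[1,0,0,0.08,0],[1,-0.133,-0.063,0,0],[1,-0.133,-0.063,0,0],[1,-0.133,-0.063,0,0],[1,-0.133,-0.063,0,0],[1,-0.132,-0.064,0,0],[1,0,0,-0.1,0],[1,0,0,-0.1,0],[1,0,0,-0.05,0],[1,0,0,0,0]]]}}

```text
t: 8.8
eef_pos: [0.47, -0.1515, 0.1335]
ee_rot: [3.141, 0.002, -0.398]
force: [-0.9, -0.2, -1.1]
width: 0.0114
gripper_force: 20.0
```

```bash
python3 - <<'E'
from h import *
st=arm.get_state(); print(st['eef_pos'],st['force'],st['width'])
s=grab('side')
g=np.array(st['eef_pos']); print(proj(s,[g-[0,0,.067],g-[0,0,.033]]))
def c(i,x,y,w,h,k): return cv2.resize(i[y:y+h,x:x+w],None,fx=k,fy=k,interpolation=cv2.INTER_CUBIC)
cv2.imwrite('pics/c4.png',c(s['image'],265,150,60,65,8))
E
```

```text
[ 0.46996947 -0.15151487  0.1334763 ] [-0.86398187 -0.2231295  -1.08184347] 0.011425169898709116
[[293.39046533 187.47753683]
 [293.73406006 178.36869053]]
```

View pics/c4.png

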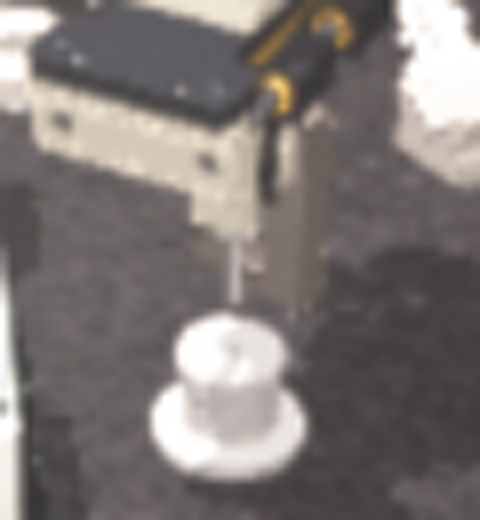

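The side crop shows the tip straight above the stand hole (tip at crop (235,303), hole at about (232,350)). I'll lower into it.

Request:
{"api": "apply_moves", "payload": {"commands": [[[1,0.003,0,-0.06,0],[1,0,0,-0.04,0],[1,0,0,-0.02,0],[1,0,0,-0.02,0],[1,0,0,-0.02,0],[1,0,0,0,0]]]}}

```text
t: 9.45
eef_pos: [0.471, -0.1516, 0.1018]
ee_rot: [3.141, 0.001, -0.398]
force: [-0.4, -1.4, -0.8]
width: 0.0113
gripper_force: 20.0
```

Request:
{"api": "apply_moves", "payload": {"commands": [[[1,0,0,-0.04,0],[1,0,0,-0.04,0],[1,0,0,-0.03,0],[1,0,0,-0.01,0],[1,0,0,-0.01,0],[1,0,0,0,0]]]}}

```text
t: 10.05
eef_pos: [0.471, -0.1516, 0.076]
ee_rot: [3.141, 0.001, -0.398]
force: [-0.4, -1.6, -1.1]
width: 0.0113
gripper_force: 20.0
```

Request:
{"api": "apply_moves", "payload": {"commands": [[[1,0,0,-0.005,0],[1,0,0,-0.005,0],[1,0,0,0,0]]]}}

```text
t: 10.35
eef_pos: [0.4713, -0.1516, 0.075]
ee_rot: [3.141, -0.0, -0.398]
force: [-3.9, -1.1, 7.1]
width: 0.0116
gripper_force: 20.0
```

Request:
{"api": "apply_moves", "payload": {"commands": [[[0,0,0,0.004,0],[0,0,0,0,0],[0,0,0,0,0],[0,0,0,0.05,0],[0,0,0,0.15,0],[0,0,0,0.2,0],[0,0,0,0.2,0],[0,0,0.2,0.2,-0.02],[0,0,0.2,0,-0.02],[0,0,0.2,0,-0.02],[0,0,0.2,0,0],[0,0,0.2,0,0]]]}}

```text
t: 11.55
eef_pos: [0.4711, 0.0454, 0.2317]
ee_rot: [-3.14, -0.001, -0.586]
force: [1.3, 0.7, -0.1]
width: 0.0436
gripper_force: 0.0
```

```bash
python3 - <<'E'
from h import *
st=arm.get_state(); print(st['eef_pos'],st['ee_rot'],st['force'],st['width'])
t=grab('top');s=grab('side')
def c(i,x,y,w,h,k): return cv2.resize(i[y:y+h,x:x+w],None,fx=k,fy=k,interpolation=cv2.INTER_CUBIC)
o=np.zeros((600,800,3),np.uint8)
o[:300,:240]=c(s['image'],275,165,40,50,6); o[:300,250:550]=c(t['image'],295,205,50,50,6)
o[310:600,:320]=c(t['image'],120,178,64,58,5); o[310:600,400:720]=c(s['image'],240,300,64,58,5)
cv2.imwrite('pics/c5.png',o)
E
```

```text
[0.47106838 0.04537695 0.23165839] [-3.14015661e+00 -7.90512948e-04 -5.86464426e-01] [ 1.30778768  0.71841026 -0.10365009] 0.043621883113374026
```

View pics/c5.png

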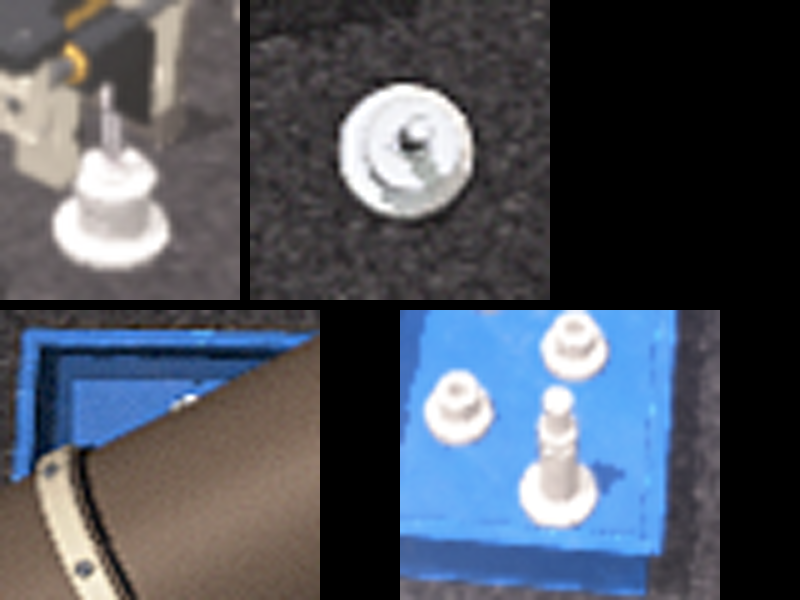

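The pin is fully home, with its collar on the stand. The shaft stands at full-image side (271,318–337). I'll move above it.

Request:
{"api": "apply_moves", "payload": {"commands": [[[0.2,0.01,0.2,0,0],[0.2,0.01,0.2,0,0],[0.2,0.01,0.2,0,0],[0.2,0.01,0.2,0,0],[0.2,0.01,0.2,0,0],[0.2,0.01,0.2,0,0],[0.2,0.015,0.15,-0.1,0],[0.2,0.01,0.065,-0.2,0],[0.2,0,0,-0.2,0],[0.2,0,0,0,0],[0.2,0,0,0,0]]]}}

```text
t: 12.75
eef_pos: [0.4887, 0.3264, 0.1313]
ee_rot: [3.14, -0.001, -0.586]
force: [-0.0, 0.6, 0.8]
width: 0.0352
gripper_force: 0.0
```

```bash
python3 - <<'E'
from h import *
st=arm.get_state(); print(st['eef_pos'],st['ee_rot'],st['force'],st['width'])
s=grab('side')
g=np.array(st['eef_pos']); print(proj(s,[g-[0,0,.022],[g[0],g[1],.076],[g[0],g[1],.011],[g[0],g[1],.003]]))
def c(i,x,y,w,h,k): return cv2.resize(i[y:y+h,x:x+w],None,fx=k,fy=k,interpolation=cv2.INTER_CUBIC)
cv2.imwrite('pics/c6.png',c(s['image'],220,260,100,100,6))
E
```

```text
[0.48868865 0.32636277 0.13125884] [ 3.14030957e+00 -5.90587345e-04 -5.86095999e-01] [-0.03381292  0.64244922  0.80543482] 0.03515688215172531
[[270.6293218  306.64636744]
 [270.73814734 316.31359894]
 [270.93533    333.82980271]
 [270.95829219 335.86958868]]
```

View pics/c6.png

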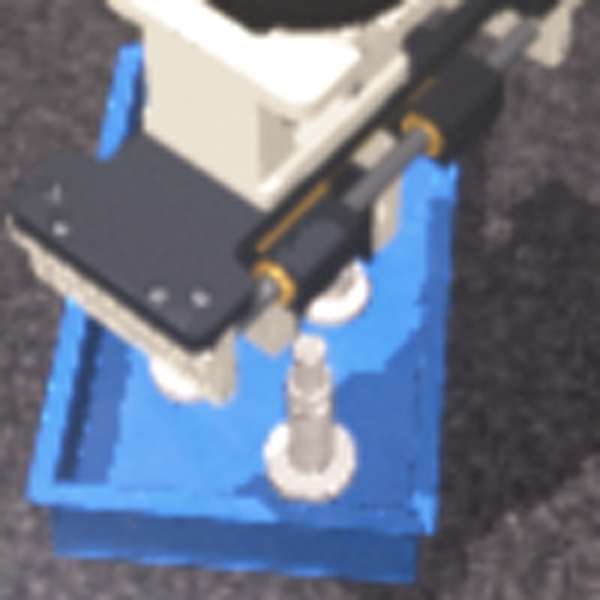

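```bash
python3 - <<'E'
from h import *
from scipy.spatial.transform import Rotation as Ro
s=grab('side'); st=arm.get_state(); g=np.array(st['eef_pos']); R=Ro.from_euler('xyz',st['ee_rot']).as_matrix()
def P(n,p): 
    w=g+R@np.array(p); q=proj(s,[w])[0]; print(n,np.round(((q-[220,260])+.5)*6-.5))
for sg in(-1,1):
    for x in(-.0095,.0095):
        P(('tip inner',sg,x),[x,sg*.0176,.022]); P(('tip outer',sg,x),[x,sg*.0386,.022])
    for x in(-.039,.039): P(('body',sg,x),[x,sg*.0965,-.044])
P('tipmid',[0,0,.022])
E
```

```text
('tip inner', -1, -0.0095) [291. 330.]
('tip outer', -1, -0.0095) [250. 371.]
('tip inner', -1, 0.0095) [248. 300.]
('tip outer', -1, 0.0095) [207. 340.]
('body', -1, -0.039) [193. 425.]
('body', -1, 0.039) [  3. 284.]
('tip inner', 1, -0.0095) [357. 263.]
('tip outer', 1, -0.0095) [395. 225.]
('tip inner', 1, 0.0095) [315. 235.]
('tip outer', 1, 0.0095) [352. 197.]
('body', 1, -0.039) [572.  41.]
('body', 1, 0.039) [391. -63.]
tipmid [303. 281.]
```

The side crop shows the shaft top at full-image (271.1,317) and the flange centre at u≈271.3. That puts the shaft about 1 mm in −x and 2–3 mm in +y from the TCP. I'll shift and lower in stages.

Request:
{"api": "apply_moves", "payload": {"commands": [[[0.3,-0.004,0.011,-0.1,0],[0.3,0,0,-0.1,0],[0.3,0,0,-0.1,0],[0.3,0,0,-0.03,0],[0.3,0,0,-0.03,0],[0.3,0,0,0,0]]]}}

```text
t: 13.45
eef_pos: [0.488, 0.3293, 0.0594]
ee_rot: [-3.14, -0.0, -0.586]
force: [0.1, 1.1, -0.3]
width: 0.0305
gripper_force: 0.0
```

Request:
{"api": "apply_moves", "payload": {"commands": [[[0.3,0,0,-0.03,0],[0.3,0,0,-0.03,0],[0.3,0,0,-0.005,0],[0.3,0,0,0,0]]]}}

```text
t: 13.85
eef_pos: [0.4874, 0.3289, 0.0453]
ee_rot: [3.141, 0.0, -0.586]
force: [0.7, -0.0, -0.6]
width: 0.0304
gripper_force: 0.0
```

Request:
{"api": "apply_moves", "payload": {"commands": [[[1,0,0,0,0],[1,0,0,0,0],[1,0,0,0,0],[1,0,0,0,0],[1,0,0,0,0]]], "force": 30}}

```text
t: 14.35
eef_pos: [0.4876, 0.3292, 0.0457]
ee_rot: [-3.141, -0.0, -0.586]
force: [-0.1, 0.3, 0.9]
width: 0.0157
gripper_force: 30.0
```

Request:
{"api": "apply_moves", "payload": {"commands": [[[1,0,0,0.03,0],[1,0,0,0.08,0],[1,0,0,0.15,0],[1,0,0,0.2,0],[1,0,0,0.2,0],[1,0,0,0.2,0],[1,0,0,0.1,0],[1,0,0,0,0]]]}}

```text
t: 15.15
eef_pos: [0.4885, 0.3299, 0.2417]
ee_rot: [-3.135, -0.001, -0.586]
force: [0.9, -0.8, -1.5]
width: 0.0154
gripper_force: 30.0
```

```bash
python3 - <<'E'
from h import *
t=grab('top'); im0=cv2.imread('pics/top0.png')
print('diff',np.abs(t['image'][145:205,275:390].astype(int)-im0[145:205,275:390]).mean())
im=(t['image'].astype(float)+im0).sum(2)/6
u0,v0=334,179; w=im[v0-10:v0+11,u0-10:u0+11]; print(w.astype(int))
yy,xx=np.mgrid[v0-10:v0+11,u0-10:u0+11]
c=np.array([334.3,178.7])
for _ in range(8):
    r=np.hypot(xx-c[0],yy-c[1]); m=np.clip(np.median(w)-6-w,0,60); m[(r<4.8)|(r>8.2)]=0
    A=np.c_[2*xx.ravel(),2*yy.ravel(),np.ones(xx.size)]; W=np.sqrt(m.ravel())[:,None]
    p=np.linalg.lstsq(A*W,((xx**2+yy**2).ravel()[:,None])*W,rcond=None)[0].ravel(); c=p[:2]
rr=np.sqrt(p[2]+c@c); print('disc',c,rr,onz(t,*c,.024),'dia mm',2*rr*np.linalg.norm(onz(t,c[0]+1,c[1],.024)-onz(t,*c,.024))*1e3)
print('pin top cam',onz(t,322.5,227.2,.1))
E
```

```text
diff 33.7643961352657
[[248 248 248 248 248 248 249 248 248 248 248 248 248 248 248 248 248 248
  248 248 249]
 [249 248 248 248 248 249 248 248 248 248 248 248 248 248 248 248 248 248
  248 248 248]
 [248 248 248 248 248 248 248 248 247 249 249 249 248 248 248 248 248 248
  248 247 249]
 [249 248 248 249 248 248 249 249 249 243 235 244 245 249 248 248 248 248
  248 248 248]
 [248 248 248 249 248 248 247 247 249 247 246 247 246 246 248 249 249 248
  249 248 248]
 [249 248 248 248 249 247 247 248 248 248 249 248 247 247 248 248 248 248
  248 248 248]
 [248 248 248 248 243 238 248 248 247 248 248 248 248 247 248 245 243 249
  249 248 248]
 [248 248 249 249 247 247 249 248 247 248 249 248 246 248 248 247 248 249
  249 248 248]
 [249 248 248 248 249 249 249 248 248 247 248 248 247 247 248 248 242 239
  249 248 248]
 [248 248 248 249 248 247 248 248 247 248 248 248 247 246 247 249 238 231
  250 249 248]
 [249 248 249 248 245 244 249 248 248 247 248 248 247 247 247 248 245 243
  249 248 249]
 [248 247 249 249 245 242 249 248 249 248 248 248 248 248 246 248 249 248
  249 248 248]
 [248 249 
[... 255 characters left out ...]
]
 [248 248 248 248 248 249 248 248 244 229 227 236 238 239 249 249 249 248
  248 248 249]
 [249 249 248 249 248 248 248 248 247 247 246 248 247 247 249 248 248 249
  248 248 248]
 [248 248 248 248 248 248 248 248 249 249 249 249 249 249 249 249 248 248
  248 248 249]
 [249 248 247 249 249 249 249 249 248 248 248 248 248 248 248 248 248 248
  248 248 248]
 [248 248 248 248 248 247 248 248 249 248 248 249 249 248 249 249 248 248
  248 248 248]
 [248 249 248 248 249 248 248 248 249 248 248 248 248 248 248 248 248 249
  248 249 249]]
disc [334.65059919 177.98811549] 6.149920403670567 [ 0.61387258 -0.18828032  0.024     ] dia mm 33.66095792449354
pin top cam [ 0.4705558  -0.15106215  0.1       ]
```

```bash
python3 - <<'E'
from h import *
st=arm.get_state(); g=np.array(st['eef_pos']); print(g,st['ee_rot'])
s=grab('side'); f=g-[0,0,.0427]
a=np.linspace(0,2*np.pi,60); ring=lambda z:f+np.c_[.0165*np.cos(a),.0165*np.sin(a),0*a+z]
p=np.vstack([proj(s,ring(0)),proj(s,ring(.008))]); print('pred bbox',p.min(0),p.max(0))
u,v=p.mean(0).astype(int)
im=s['image'][v-25:v+25,u-30:u+30]; 
h=cv2.cvtColor(im,cv2.COLOR_BGR2HSV)
m=((h[...,1]<70)&(h[...,2]>110)).astype(np.uint8)
for y in range(v-8,v+14): 
    r=np.where(m[y-v+25,10:50])[0]; print(y,(r.min()+u-20,r.max()+u-20,len(r)) if len(r) else None)
cv2.imwrite('pics/c7.png',cv2.resize(s['image'][v-45:v+30,u-50:u+50],None,fx=8,fy=8,interpolation=cv2.INTER_CUBIC)); print(u,v)
E
```

```text
[0.48760721 0.32928112 0.23915305] [-3.13864838e+00  4.82580256e-05 -5.86397210e-01]
pred bbox [261.9646777  270.52279659] [279.39723426 286.72566716]
270 (np.int64(262), np.int64(280), 13)
271 (np.int64(261), np.int64(275), 14)
272 (np.int64(260), np.int64(276), 14)
273 (np.int64(257), np.int64(277), 18)
274 (np.int64(256), np.int64(278), 23)
275 (np.int64(255), np.int64(279), 25)
276 (np.int64(254), np.int64(279), 25)
277 (np.int64(252), np.int64(280), 26)
278 (np.int64(250), np.int64(279), 26)
279 (np.int64(250), np.int64(279), 25)
280 (np.int64(250), np.int64(279), 25)
281 (np.int64(250), np.int64(279), 25)
282 (np.int64(250), np.int64(278), 24)
283 (np.int64(250), np.int64(277), 22)
284 (np.int64(250), np.int64(276), 20)
285 (np.int64(250), np.int64(275), 17)
286 (np.int64(250), np.int64(271), 11)
287 (np.int64(251), np.int64(260), 8)
288 (np.int64(253), np.int64(261), 5)
289 (np.int64(253), np.int64(262), 5)
290 (np.int64(252), np.int64(263), 4)
291 (np.int64(252), np.int64(264), 2)
270 278
```

View pics/c7.png

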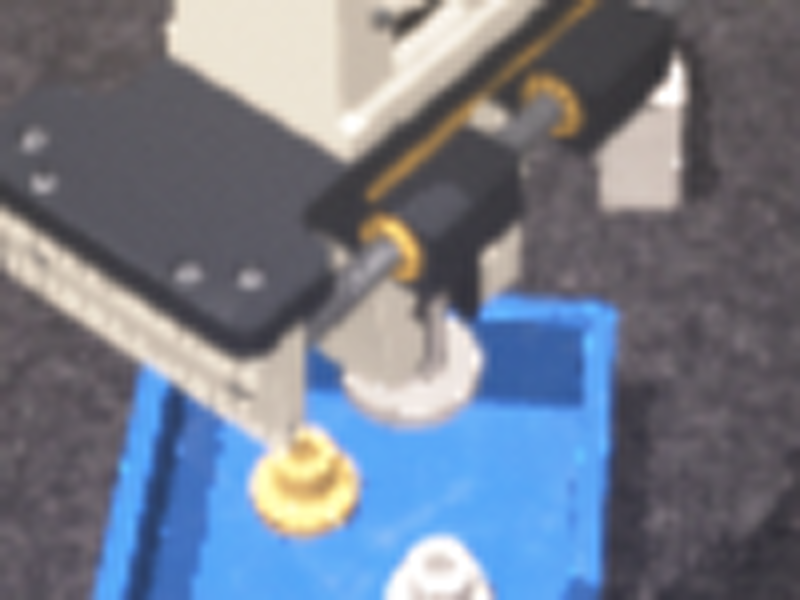

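The held flange spans full-image u 262.4–279.9, centre 271.2, against 270.7 predicted. That is the same +0.4 px bias the pin showed, so the shaft sits on the TCP axis. I'll carry it above the gap.

Request:
{"api": "apply_moves", "payload": {"commands": [[[1,0.03,-0.1,0,0],[1,0.05,-0.2,0,0],[1,0.05,-0.2,0,0],[1,0.05,-0.2,0,0],[1,0.05,-0.2,0,0],[1,0.05,-0.2,0,0],[1,0.05,-0.2,0,0],[1,0.05,-0.2,0,0],[1,0.05,-0.2,0,0],[1,0.05,-0.2,0,0],[1,0.05,-0.2,0,0],[1,0.05,-0.2,0,0]]]}}

```text
t: 16.45
eef_pos: [0.6026, -0.1326, 0.2354]
ee_rot: [3.14, 0.003, -0.586]
force: [1.3, 0.5, -1.7]
width: 0.0155
gripper_force: 30.0
```

Request:
{"api": "apply_moves", "payload": {"commands": [[[1,0.03,-0.15,0,0],[1,0.02,-0.1,0,0],[1,0,-0.03,0,0],[1,0,0,0,0],[1,0,0,0,0],[1,0,0,0,0]]]}}

```text
t: 17.05
eef_pos: [0.6133, -0.1859, 0.2373]
ee_rot: [3.142, 0.0, -0.585]
force: [0.1, 0.1, -2.2]
width: 0.0158
gripper_force: 30.0
```

Request:
{"api": "apply_moves", "payload": {"commands": [[[1,0,-0.01,-0.1,0],[1,0,0,-0.15,0],[1,0,0,-0.15,0],[1,0,0,-0.08,0],[1,0,0,-0.02,0],[1,0,0,0,0],[1,0,0,0,0]]]}}

```text
t: 17.75
eef_pos: [0.6144, -0.1887, 0.1389]
ee_rot: [-3.141, -0.002, -0.585]
force: [1.1, 0.4, -1.2]
width: 0.0159
gripper_force: 30.0
```

```bash
python3 - <<'E'
from h import *
st=arm.get_state(); g=np.array(st['eef_pos']); print(g,st['ee_rot'],st['force'])
t=grab('top','t8.png'); s=grab('side')
f=g-[0,0,.0427]
pt,ps=proj(t,[f,f+[0,0,.073]]),proj(s,[f,f+[0,0,.073]]); print(pt,ps)
o=np.zeros((560,800,3),np.uint8)
o[:,:400]=cv2.resize(t['image'][140:210,300:350],None,fx=8,fy=8,interpolation=cv2.INTER_CUBIC)
o[:,400:]=cv2.resize(s['image'][125:209,215:275],(400,560),interpolation=cv2.INTER_CUBIC)
cv2.imwrite('pics/c8.png',o)
E
```

```text
[ 0.61435781 -0.18866547  0.13891221] [-3.14080448e+00 -1.82387935e-03 -5.85404577e-01] [ 1.08281517  0.36478099 -1.21309138]
[[337.93219155 172.4780655 ]
 [341.48136259 166.43851286]] [[248.32725351 170.11613033]
 [247.26989047 149.78821517]]
```

View pics/c8.png

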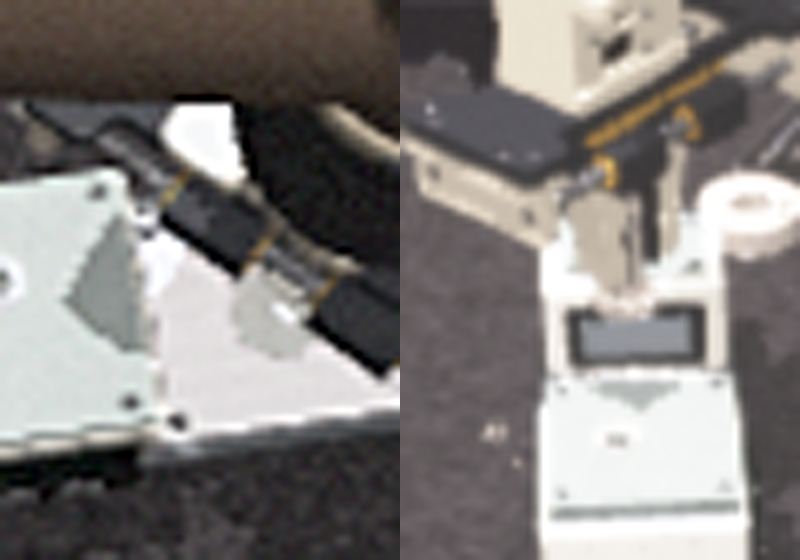

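The crop shows the flange hanging over the gap, clear of both heads, with the disc area partly hidden under the gripper. I'll continue down in stages.

Request:
{"api": "apply_moves", "payload": {"commands": [[[1,-0.003,0,-0.06,0],[1,0,0,-0.08,0],[1,0,0,-0.08,0],[1,0,0,-0.03,0],[1,0,0,0,0],[1,0,0,0,0],[1,0,0,0,0]]]}}

```text
t: 18.55
eef_pos: [0.6135, -0.1891, 0.0884]
ee_rot: [-3.141, -0.001, -0.586]
force: [0.7, -0.4, -1.6]
width: 0.0158
gripper_force: 30.0
```

```bash
python3 - <<'E'
from h import *
for i in range(6):
    st=arm.get_state(); print(np.round(st['eef_pos'],4),np.round(st['force'],1),st['t']); grab('side')
t=grab('top'); g=np.mean([st['eef_pos']],0); print(proj(t,[g-[0,0,.0427],g-[0,0,.0347]]))
im=(t['image'].astype(int).sum(2)//3)[168:190,322:350]; print(im)
E
```

```text
[ 0.6135 -0.1891  0.0884] [ 0.7 -0.4 -1.6] 18.55
[ 0.6135 -0.189   0.0884] [ 0.9  0.9 -1.9] 18.6
[ 0.6134 -0.189   0.0883] [-0.6  0.  -2.5] 18.65
[ 0.6133 -0.189   0.0882] [-0.7  0.5 -2. ] 18.7
[ 0.6132 -0.189   0.0881] [-0.8  0.7 -1.8] 18.75
[ 0.6131 -0.189   0.088 ] [-0.5 -0.4 -1.8] 18.8
[[335.78882655 176.78230809]
 [336.13131011 176.20343814]]
[[ 39  49  66 105 145 153 108  63  11  27  23  33  26  27  16  27  27  25
   30  37  29  18  21   7  31  36  40  39]
 [ 70  44  44  63  70  73  74  87  53  21  23  26  30  14  29  22  29  28
   23  23  31  24  27  23  23  21  22  22]
 [ 86  70  41  47  49  35  38  57  73  27  22  31  23  26  27  26  29  26
   30  32  34  29  25  31  23  27  20  23]
 [ 86  85  68  48  54  49  43  37  35  28  14  27  31  25  27  29  25  30
   26  23  22  25  17  27  31  26  26  33]
 [ 90  93  79  52  51  57  50  42  61  87  91  17  24  27  23  28  22  20
   21  26  29  21  30  36  22  26   9  27]
 [ 59  63  53  50  54  53  57  55  52  73  89  66  21  28  18  24  21  26
   20  25  19  23  20  26  24  25  26  21]
 [ 16  28  49  49  57  50  47  50  58  69  51  7
[... 1124 characters left out ...]
225 223 223 221 220 222 221 221 222 221 221 206 176 124   2  22  40  58
   54  56  52  56  52  51  55  38  30  26]
 [223 222 224 224 226 226 227 226 227 227 227 230 228 189  76   0   9  38
   48  48  54  55  49  50  56  54  43  30]
 [227 227 225 227 225 224 227 222 225 224 224 225 228 231 202 129  34   8
   31  42  54  47  53  56  55  51  65 162]
 [223 223 221 224 222 223 220 221 223 221 221 224 223 229 230 237 197  79
    0  15  43  48  48  55  47  66  85 117]
 [223 220 223 222 222 223 223 223 224 224 225 223 226 225 229 234 234 208
  136  24   8  30  51  50  44  79 117 109]
 [224 223 222 225 225 223 224 225 226 224 225 223 224 225 223 224 228 232
  232 191  72   1  21  34  53 107 114  70]]
```

Request:
{"api": "apply_moves", "payload": {"commands": [[[1,0.004,0.002,-0.03,0],[1,0,0,-0.03,0],[1,0,0,-0.015,0],[1,0,0,0,0],[1,0,0,0,0],[1,0,0,0,0],[1,0,0,0,0],[1,0,0,0,0],[1,0,0,0,0],[1,0,0,0,0]]]}}

```text
t: 19.9
eef_pos: [0.6137, -0.1886, 0.0726]
ee_rot: [-3.142, -0.0, -0.586]
force: [-1.0, 1.3, -2.0]
width: 0.0156
gripper_force: 30.0
```

```bash
python3 - <<'E'
from h import *
for i in range(4):
    st=arm.get_state(); print(np.round(st['eef_pos'],4),np.round(st['force'],1),np.abs(st['qd']).max().round(4)); grab('side')
if np.linalg.norm(np.array(st['eef_pos'])-[.6137,-.1886,.0727])<.0015: print(arm.job_done())
E
```

```text
[ 0.6137 -0.1886  0.0726] [-1.   1.3 -2. ] 0.0011
[ 0.6137 -0.1886  0.0726] [-0.5  0.4 -1.5] 0.0028
[ 0.6137 -0.1886  0.0726] [ 0.7 -0.1 -1.5] 0.001
[ 0.6137 -0.1886  0.0726] [ 0.3  0.5 -2.8] 0.0018
the job is handed in; nothing more can be done
None
```

The job is handed in at about 20 s: the button was pressed to a stiff stop (9.4 N), the pin is back home in its stand, and the shaft is held still over the datum disc at a computed height of about 6 mm; its final centring and height come from arm readings and earlier images, as the last pose hid the flange from both cameras.

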